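Hold open the cover of the unit that lacks its capacitor

ROBOT

A 6-joint arm with a two-finger parallel gripper is mounted at the origin on the work surface. World frame = base frame: x ahead of the robot, y to its left, z up, the work surface at z = 0. Lengths are in m, angles in rad, forces in N, time in s.
With the tool pointing down it reaches from about 0.425 to 0.95 m from the base axis. Payload 3.5 kg.
Tool frame: the origin (TCP) lies on the centre line of the jaws, within the pads' length; the fingertips stand 11 mm ahead of it and the grasp point (between the pads) lies 8 mm behind it; z points along the fingers, y is the line along which they close (so a half turn about z gives the same grasp; the last joint's range is limited). The gripper opens to 85 mm and grips with 20 to 120 N. Pads are 22 mm wide; open, the fingers measure 114 mm over their backs; the gripper's body (76 mm by 85 mm) begins 54 mm behind the grasp point. The pads swing forward as they close: fully open they stand 13 mm farther back than shut.
Start: joints at [1.02, 0.286, 1.577, -0, 1.279, -0.15], TCP at [0.263, 0.622, 0.242] pointing down, gripper open.
Joint ranges: [-2.77, 2.77], [-0.9, 2.22], [0.21, 2.48], [-1.53, 4.67], [0.24, 2.81], [-2.84, 2.84]. Speed limits (rad/s): [2.79, 2.79, 3.14, 3.14, 3.14, 3.14].

INTERFACE

Orientations are given as a unit quaternion [x, y, z, w].
In Python, from plant import ctrl gives the robot as it stands.
- The arm moves only by the tool step_arm, never from a script. Its argument "motion" is a list of rows, each an object with "offset": the shift along the tool's x, y, z in m, a list of three; "twist": the turn about the tool's z in degrees. A call has 1 to 12 rows; each row is the pose to reach, as a shift and turn from the pose commanded when the call began, along the tool's axes at that moment; what a row does not reach only later rows make up. A row lasts 1/10 s, in which the tool goes at most 50 mm and 8.59 degrees, less where a joint would pass 70% of its speed; a pose out of reach is approached as far as the arm can. A call with a gripper value outside its range is refused whole. "gripper" is the finger opening in m, from 0 to 0.0854, set as the call begins (left out, the last holds). The fingers move at their own pace and stop on an object; "grip_force" is the grip in N (left out, the last holds). Time passes only in rows, so rows that repeat a pose let the fingers close. It gives the time, the measured TCP pose, the force, the opening and the grip force at its end, in the units of the state.
- ctrl.get_state(): the state, without advancing time (a new reading comes with each control period).
- ctrl.read_camera(name): name is "side" or "top" or "wrist"; returns the picture (480x640x3 uint8, blue, green, red); there is no depth.
- ctrl.calibration(name): a dict with "fx", "fy", "cx", "cy" (pixels), "cam_to_world" (4x4, takes a point from camera to world coordinates). Camera axes: x right, y up, looking along -z (the intrinsics and any distortion apply to the point x, -y, -z); pixel columns grow to the right and rows downward; lengths in m; the calibration is good to about 2 mm. The wrist camera is an equidistant fisheye: a pixel r from the principal point sees the ray r / f radians off the axis. A picture is of the moment at which its call begins: read the wrist's pose just before it. calibration takes no time and is no camera call; for the wrist camera it gives the pose at the moment of the call.
- ctrl.sign_off(): hands the job in; it is judged then, once.
The state is a dict: "time": time; "qpos": joint angles; "dq": joint speeds; "joint_efforts": joint torques, N m; "eef_pos": TCP position; "tcp_rot": TCP orientation; "contact_force": force on the tool from outside, world axes, zero at the start; "wrist_torque": the same for the moment, N m; "opening": opening from 0.0 (shut) to 1.0 (fully open); "finger_force": force on a finger pad.
Only numpy, scipy, OpenCV 4.12 (cv2) and the standard library are available. Lean on these libraries where they do the work, as an engineer would, in place of code of your own. Each camera call takes 0.05 s, during which the arm holds its last target. There are 200 camera calls.

TASK

One of the two control units on the belt still lacks its capacitor: the pocket behind its red cover holds only the low yellow transport plug, while the other's holds the tall silver capacitor. Take the cover of the unit with the yellow plug by the white grip of its handle, raise it to 50 degrees from closed (5 degrees either way will do) and finish while still holding it there, quite still, in the gripper, since it falls shut if let go. Leave the other cover shut, the plug and capacitor in their pockets and the tools where they lie.

Things in the scene. Friction and masses are not known exactly. Their poses are not given: they have to be found in the camera images.
- unit_left: Control unit on the robot's left, +y, fixed to the belt: bare-metal casing, vents in its front, 190 mm wide (its y), 230 deep (its x), 90 high. Origin: on the belt under it; x points from its front (robot side) to its back, z up. The casing spans x -90 to 60 mm, closed by a red cover; behind it (x 60 to 140 mm) is a black deck 50 mm high with the pocket.
- cover_left (a joint): Hinge angle (rad) of the left unit's red cover, a plate 150 x 190 x 6 mm, about 0.3 kg with its handle. 0: closed, level on the rim; grows as the front edge rises; 0.873 is 50 degrees; stop at 1.8. Swings freely, falls shut when let go. The hinge axis runs along the unit's y at the back of the casing.
- hinge_left (a point): Middle of the left cover's hinge axis, at unit x 60 mm, 90.5 mm above the belt.
- bar_left: Grip sleeve of the left cover's handle: white round tube, 14 mm thick, 88 long, along the unit's y, turning freely on a rod between two steel legs. Origin: its middle. Closed: 170 mm in front of and 40 above the hinge axis (130 above the belt; 20 ahead of and 34 above the cover's top front edge); swings with the cover. Can be pinched from above, fingers before and behind it.
- pocket_left (a point): Centre of the floor of the left unit's pocket: a white ring (50 mm outside, 41 mm inside, 6 mm high) on the rear deck, 50 mm above the belt, at unit x 100 mm. It holds either the capacitor or the plug.
- unit_right: Control unit on the robot's right, -y, fixed to the belt: bare-metal casing, vents in its front, 190 mm wide (its y), 230 deep (its x), 90 high. Origin: on the belt under it; x points from its front (robot side) to its back, z up. The casing spans x -90 to 60 mm, closed by a red cover; behind it (x 60 to 140 mm) is a black deck 50 mm high with the pocket.
- cover_right (a joint): Hinge angle (rad) of the right unit's red cover, a plate 150 x 190 x 6 mm, about 0.3 kg with its handle. 0: closed, level on the rim; grows as the front edge rises; 0.873 is 50 degrees; stop at 1.8. Swings freely, falls shut when let go. The hinge axis runs along the unit's y at the back of the casing.
- hinge_right (a point): Middle of the right cover's hinge axis, at unit x 60 mm, 90.5 mm above the belt.
- bar_right: Grip sleeve of the right cover's handle: white round tube, 14 mm thick, 88 long, along the unit's y, turning freely on a rod between two steel legs. Origin: its middle. Closed: 170 mm in front of and 40 above the hinge axis (130 above the belt; 20 ahead of and 34 above the cover's top front edge); swings with the cover. Can be pinched from above, fingers before and behind it.
- pocket_right (a point): Centre of the floor of the right unit's pocket: a white ring (50 mm outside, 41 mm inside, 6 mm high) on the rear deck, 50 mm above the belt, at unit x 100 mm. It holds either the capacitor or the plug.
- capacitor: The capacitor: an upright silver can, 35 mm across, 60 mm tall, with a black top and two brass tabs. It stands loose in the pocket of the unit that is complete. Origin: centre of its underside.
- plug: The transport plug: a low yellow disc, 35 mm across, 14 mm tall. It stands loose in the pocket of the unit that still lacks its capacitor. Origin: centre of its underside.
- screwdriver: Bystander: a screwdriver with a red handle, 170 mm long, lying on the belt between the robot and the units. Origin: under its middle.
- wrench: Bystander: a steel wrench, 150 mm long, lying on the belt between the two units. Origin: under its middle.
Things that resemble listed ones, but are neither listed nor needed, are in the scene too. What is meant by the capacitor is not green, and is the larger of those in its own colour.

How it is judged:
By the outcome, as a careful person would: the job done as asked, in the order asked, and still so for the second after the job is handed in, while the arm keeps its last pose, push and grip.
It also fails if it takes over 35 s, if anything falls off the work surface, if the arm or the gripper's body presses on something with over 40 N, if the wrist force passes 120 N, or if a joint passes its speed limit or range.

## Working session

There is one attempt and no reset: what is moved stays moved. The work goes in short steps, Python scripts to look and compute and a tool call to move; the robot and the scene stay as the last step left them, time stands still between calls to the robot, and variables do not carry over. Pictures are saved under pics/ and viewed, at most 10 in all, crops included, and the job is handed in when it is done.

Besides the shell and the picture viewer there is one more tool, called after "Emit:" as name([rows], argument=value, ...), one row to a line, values as JSON. step_arm: Moves the arm, as the interface text tells. Its arguments: {"type":"object","properties":{"motion":{"type":"array"},"gripper":{"type":"number"},"grip_force":{"type":"number"}},"required":["motion"]}

```bash
mkdir -p pics; ls; python3 - <<'E'
from plant import ctrl
import cv2
for n in("top","side"):
    cv2.imwrite(f"pics/{n}0.png",ctrl.read_camera(n)); c=ctrl.calibration(n); print(n,c)
s=ctrl.get_state();print(s)
E
```

```text
pics
top {'fx': 617.3949104209597, 'fy': 617.3949104209597, 'cx': 322.62267876410465, 'cy': 247.57655523050667, 'cam_to_world': array([[-6.71964971e-02,  9.77251006e-01, -2.01159394e-01,
         3.76939222e-01],
       [-9.97739401e-01, -6.56452542e-02,  1.43801486e-02,
        -2.67113650e-02],
       [ 8.47855190e-04,  2.01670949e-01,  9.79452964e-01,
         1.23806733e+00],
       [ 0.00000000e+00,  0.00000000e+00,  0.00000000e+00,
         1.00000000e+00]])}
side {'fx': 491.7584314350885, 'fy': 491.7584314350885, 'cx': 316.11501702748905, 'cy': 238.34075236056543, 'cam_to_world': array([[ 0.96892045,  0.17447489, -0.17536156,  0.44531952],
       [-0.24708244,  0.64826921, -0.72020643, -0.73444387],
       [-0.01197644,  0.7411515 ,  0.67123097,  0.7721787 ],
       [ 0.        ,  0.        ,  0.        ,  1.        ]])}
{'time': 0.1, 'qpos': array([ 1.02005965e+00,  2.87122408e-01,  1.57801827e+00,  2.17802585e-05,
        1.27858226e+00, -1.50012774e-01]), 'dq': array([-0.00046427, -0.00207053, -0.00245681, -0.00134749,  0.00034744,
        0.00117888]), 'joint_efforts': array([-1.18857174e-04, -4.07295048e+01, -2.93700206e+01, -1.74396096e-04,
        3.40724931e-03,  5.51186233e-06]), 'eef_pos': array([0.26298711, 0.62105333, 0.24106191]), 'tcp_rot': array([ 1.99027028e-01,  9.79993422e-01, -9.96850875e-04, -3.75401843e-04]), 'contact_force': array([0.23796376, 0.26881659, 0.28502525]), 'wrist_torque': array([-0.0048662 , -0.03759885,  0.0397996 ]), 'finger_force': 0.0, 'opening': 1.000925867505936}
```

View pics/top0.png

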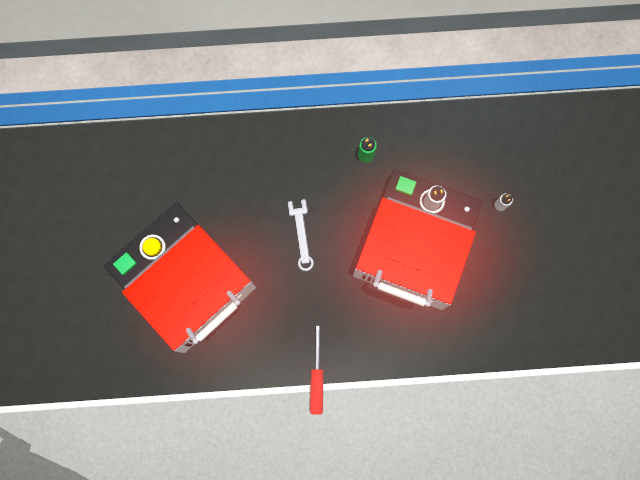

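View pics/side0.png

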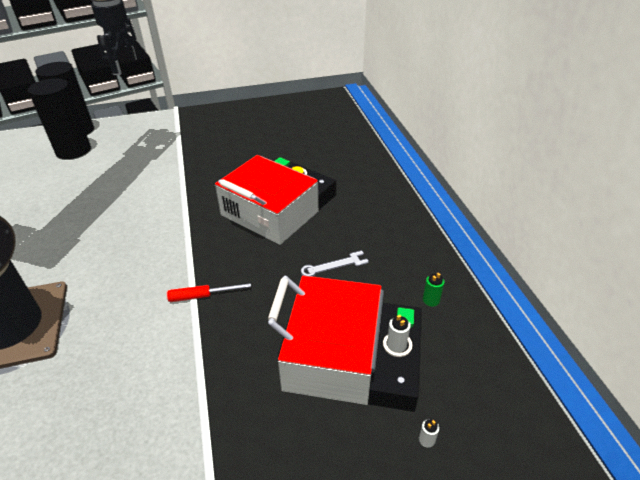

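The top view shows the left unit's pocket with the low yellow plug at (151,247) and the right unit's with the tall silver can at (435,195).

Things that could be taken for the target:
- **Handles:** left bar at (213,322) and right bar at (402,291).
- **Cans:** silver at (435,195), small silver at (504,201) and green at (367,149).

The yellow plug marks the left unit, so I choose the left bar at top (213,322) and side (240,192). Next I measure it and check it in a crop.

```bash
cat > h.py <<'E'
import numpy as np, cv2
from plant import ctrl
def ray(c,p):
    M=c["cam_to_world"]; d=np.array([(p[0]-c["cx"])/c["fx"],-(p[1]-c["cy"])/c["fy"],-1.])
    d=M[:3,:3]@d; return M[:3,3],d/np.linalg.norm(d)
def plane(c,p,z):
    o,d=ray(c,p); return o+d*(z-o[2])/d[2]
def tri(c1,p1,c2,p2):
    (a,u),(b,v)=ray(c1,p1),ray(c2,p2)
    t=np.linalg.lstsq(np.c_[u,-v],b-a,rcond=None)[0]
    x,y=a+t[0]*u,b+t[1]*v; return (x+y)/2,np.linalg.norm(x-y)
def blob(m,roi):
    x0,y0,x1,y1=roi; k=np.zeros_like(m); k[y0:y1,x0:x1]=m[y0:y1,x0:x1]
    c=max(cv2.findContours(k,cv2.RETR_EXTERNAL,cv2.CHAIN_APPROX_NONE)[0],key=cv2.contourArea); return c
def white(im): h=cv2.cvtColor(im,cv2.COLOR_BGR2HSV); return cv2.inRange(h,(0,0,205),(180,40,255))
def red(im):
    h=cv2.cvtColor(im,cv2.COLOR_BGR2HSV); return cv2.inRange(h,(0,190,120),(8,255,255))|cv2.inRange(h,(172,190,120),(180,255,255))
def yellow(im): h=cv2.cvtColor(im,cv2.COLOR_BGR2HSV); return cv2.inRange(h,(22,150,120),(35,255,255))
E
python3 - <<'E'
from h import *
T,S=cv2.imread("pics/top0.png"),cv2.imread("pics/side0.png")
ct,cs=ctrl.calibration("top"),ctrl.calibration("side")
R={}
for n,im,roi in(("t",T,(170,285,260,350)),("s",S,(205,165,275,215))):
    c=blob(white(im),roi); r=cv2.minAreaRect(c); b=cv2.boxPoints(r); print(n,r,cv2.contourArea(c)); R[n]=r
    e=sorted([tuple((b[i]+b[(i+1)%4])/2) for i in range(4)],key=lambda p:-np.hypot(*(p-np.array(r[0]))))[:2]
    R[n+"e"]=sorted(e)
print(R)
print("mid",tri(ct,R["t"][0],cs,R["s"][0]))
for a,b in zip(R["te"],R["se"]): print("end",tri(ct,a,cs,b),plane(ct,a,.13))
c=blob(red(T),(110,200,262,355)); r=cv2.minAreaRect(c); print("red",r)
for p in cv2.boxPoints(r): print(p,plane(ct,p,.096))
p=cv2.minEnclosingCircle(blob(yellow(T),(120,220,180,270)));q=cv2.minEnclosingCircle(blob(yellow(S),(280,150,320,190)));print(p,q,plane(ct,p[0],.064))
v=np.hstack([cv2.resize(T[190:360,95:265],(400,400)),cv2.resize(S[140:250,200:350],None,fx=2.66,fy=3.64)[:400]]);cv2.imwrite("pics/crop1.png",v)
E
```

```text
t ((216.38059997558594, 320.5041809082031), (15.391685485839844, 62.40629196166992), 36.65610885620117) 366.0
s ((236.7804718017578, 188.47561645507812), (39.39147186279297, 5.098541736602783), 24.77513885498047) 145.0
{'t': ((216.38059997558594, 320.5041809082031), (15.391685485839844, 62.40629196166992), 36.65610885620117), 'te': [(np.float32(197.75198), np.float32(345.53638)), (np.float32(235.00922), np.float32(295.472))], 's': ((236.7804718017578, 188.47561645507812), (39.39147186279297, 5.098541736602783), 24.77513885498047), 'se': [(np.float32(218.89754), np.float32(180.22195)), (np.float32(254.6634), np.float32(196.72928))]}
mid (array([0.48454168, 0.15525372, 0.13201957]), np.float64(0.0007244848964017718))
end (array([0.44603728, 0.18879617, 0.13719889]), np.float64(0.008270019227120977)) [0.44232343 0.18998178 0.13      ]
end (array([0.52287934, 0.12058697, 0.12883716]), np.float64(0.008712473408300574)) [0.52711708 0.12059019 0.13      ]
red ((186.07650756835938, 286.5602722167969), (78.55757141113281, 103.9650650024414), 48.53229522705078)
[121.11416 291.55026] [0.55327322 0.33626034 0.096     ]
[199.0182  222.70482] [0.6755123  0.18809642 0.096     ]
[251.03885 281.57028] [0.55579445 0.09424134 0.096     ]
[173.13481 350.4157 ] [0.43853616 0.24169695 0.096     ]
((151.73077392578125, 246.73077392578125), 9.355826377868652) ((297.5, 169.5), 6.041623115539551) [0.64197976 0.28700016 0.064     ]
```

View pics/crop1.png

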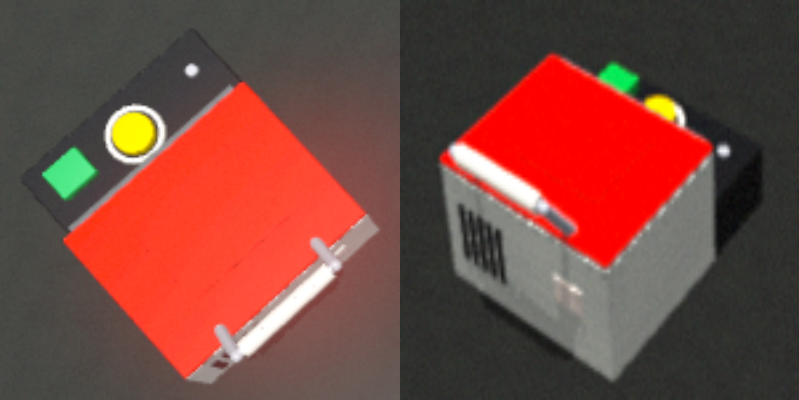

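The crop confirms the left unit: the pocket beside its cover holds the yellow plug, and the white bar has its steel legs at both ends. I measure the bar at about (0.483, 0.155, 0.132) and the unit yaw at about 39°.

```bash
cat >> h.py <<'E'
from scipy.spatial.transform import Rotation as Ro
def off(target,yaw=None):
    s=ctrl.get_state(); R=Ro.from_quat(s["tcp_rot"]).as_matrix(); d=R.T@(np.array(target)-s["eef_pos"])
    y=np.degrees(np.arctan2(R[1,1],R[0,1])); print("off",d.round(4),"tooly yaw",y.round(2)); return d
E
python3 -c "
from h import *
off([.4825,.1553,.235])"
```

```text
off [-0.3838 -0.3432  0.0067] tooly yaw 67.04
```

Emit:
step_arm([
  {"offset":[-0.035,-0.031,0],"twist":3},
  {"offset":[-0.07,-0.062,0],"twist":6},
  {"offset":[-0.105,-0.093,0],"twist":9},
  {"offset":[-0.14,-0.124,0],"twist":12},
  {"offset":[-0.175,-0.155,0],"twist":15},
  {"offset":[-0.21,-0.186,0],"twist":18},
  {"offset":[-0.245,-0.217,0],"twist":21},
  {"offset":[-0.28,-0.248,0],"twist":24},
  {"offset":[-0.315,-0.279,0.002],"twist":26},
  {"offset":[-0.35,-0.31,0.004],"twist":28},
  {"offset":[-0.37,-0.33,0.006],"twist":28},
  {"offset":[-0.384,-0.343,0.007],"twist":28},
], gripper=0.085, grip_force=60)

```text
time: 1.3
eef_pos: [0.4834, 0.1536, 0.2347]
tcp_rot: [0.431, 0.902, -0.0, -0.0]
contact_force: [0.1, 0.1, 0.6]
opening: 0.995
finger_force: 0.0
```

```bash
python3 - <<'E'
from h import *
import pickle
c=ctrl.calibration("wrist"); im=ctrl.read_camera("wrist"); cv2.imwrite("pics/w1.png",im); pickle.dump(c,open("w1.pkl","wb"))
off([.4825,.1553,.235]); print(ctrl.get_state()["eef_pos"],c)
cv2.imwrite("pics/t1.png",ctrl.read_camera("top"))
E
```

```text
off [ 0.0035  0.0007 -0.0005] tooly yaw 38.84
[0.48417167 0.15217091 0.23454763] {'fx': 371.64829954431775, 'fy': 371.64829954431775, 'cx': 325.0179213906272, 'cy': 235.3851337090869, 'cam_to_world': array([[ 0.77785258, -0.5962049 , -0.19870854,  0.43219159],
       [ 0.62844562,  0.73733349,  0.24778103,  0.21867477],
       [-0.00121381, -0.31761462,  0.94821911,  0.36767188],
       [ 0.        ,  0.        ,  0.        ,  1.        ]])}
```

View pics/w1.png

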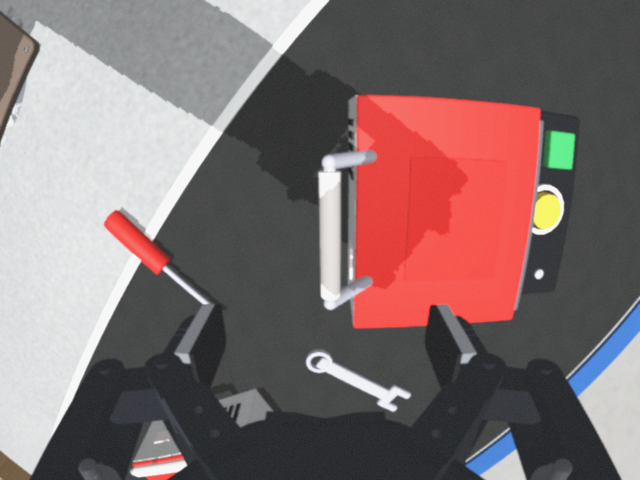

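The wrist view shows the sleeve running from (329,172) to (332,300), the red cover to its right, and the yellow plug at (548,210). I triangulate it against the side view.

```bash
cat >> h.py <<'E'
def wray(c,p):
    v=np.array([p[0]-c["cx"],p[1]-c["cy"]]); r=np.hypot(*v); t=r/c["fx"]; v=v/r*np.sin(t)
    M=c["cam_to_world"]; return M[:3,3],M[:3,:3]@np.array([v[0],-v[1],-np.cos(t)])
_r=ray
def ray(c,p): return wray(c,p) if abs(c["fx"]-371.6)<1 else _r(c,p)
E
python3 - <<'E'
from h import *
import pickle
c=pickle.load(open("w1.pkl","rb")); W=cv2.imread("pics/w1.png"); cs=ctrl.calibration("side");ct=ctrl.calibration("top")
h=cv2.cvtColor(W,cv2.COLOR_BGR2HSV); m=cv2.inRange(h,(0,0,150),(180,45,255)); m[:168]=0;m[304:]=0
b=blob(m,(315,168,346,304)); x,y,w,hh=cv2.boundingRect(b); print(x,y,w,hh)
b=b[:,0,:]
for yy in range(180,296,23):
    xs=b[b[:,1]==yy][:,0]; print(yy,xs.min(),xs.max())
r=cv2.minAreaRect(b[:,None]);print(r)
A,B=(330,y),(331.5,y+hh-1)
a,bb=plane(c,A,.13),plane(c,B,.13);print(a,bb,"mid",(a+bb)/2,np.linalg.norm(a-bb),"yaw",np.degrees(np.arctan2(*(a-bb)[:2][::-1]))-90)
se=[(218.9,180.2),(254.66,196.73)]
for p,q in zip((A,B),se): print("ws",tri(c,p,cs,q))
print("mid ws",tri(c,r[0],cs,(236.8,188.5)), "wt",tri(c,r[0],ct,(216.4,320.5)))
print("red bk corners/plug",plane(c,(541,107),.096),plane(c,(514,309),.096),"front",plane(c,(358,95),.096),plane(c,(354,327),.096))
E
```

```text
318 168 28 136
180 319 340
203 320 339
226 320 339
249 320 339
272 321 339
295 321 345
((331.5433654785156, 235.51651000976562), (135.30751037597656, 25.065242767333984), 89.01223754882812)
[0.45579305 0.19409668 0.13      ] [0.51823216 0.11921655 0.13      ] mid [0.48701261 0.15665661 0.13      ] 0.09749705572635219 yaw 39.82317766897583
ws (array([0.45277947, 0.19439821, 0.13414184]), np.float64(0.005188063229646969))
ws (array([0.5184356 , 0.11896782, 0.129406  ]), np.float64(2.2047213018977604e-05))
mid ws (array([0.48536381, 0.15907791, 0.1293094 ]), np.float64(0.000530835042351764)) wt (array([0.48613002, 0.15710756, 0.12246359]), np.float64(0.002125664497451999))
red bk corners/plug [0.55571317 0.34146265 0.096     ] [0.6702729  0.20176391 0.096     ] front [0.44083438 0.24505576 0.096     ] [0.56082361 0.09865354 0.096     ]
```

```bash
python3 -c "
from h import *
off([.4857,.157,.122])"
```

```text
off [0.0011 0.0038 0.1127] tooly yaw 38.83
```

Emit:
step_arm([
  {"offset":[0.001,0.004,0.025]},
  {"offset":[0.001,0.004,0.05]},
  {"offset":[0.001,0.004,0.075]},
  {"offset":[0.001,0.004,0.09]},
  {"offset":[0.001,0.004,0.102]},
  {"offset":[0.001,0.004,0.112]},
  {"offset":[0.001,0.004,0.112]},
  {"offset":[0.001,0.004,0.112]},
])

```text
invalid input at $.motion[0]: expected keys offset, twist
```

```bash
python3 - <<'E'
from h import *
W=ctrl.read_camera("wrist"); S=ctrl.read_camera("side")
cv2.imwrite("pics/w2.png",np.hstack([cv2.resize(W,(400,300)),cv2.resize(S[120:270,160:360],(400,300))]))
off([.4857,.157,.122])
E
```

```text
off [-0.001   0.0031  0.1129] tooly yaw 38.98
```

View pics/w2.png

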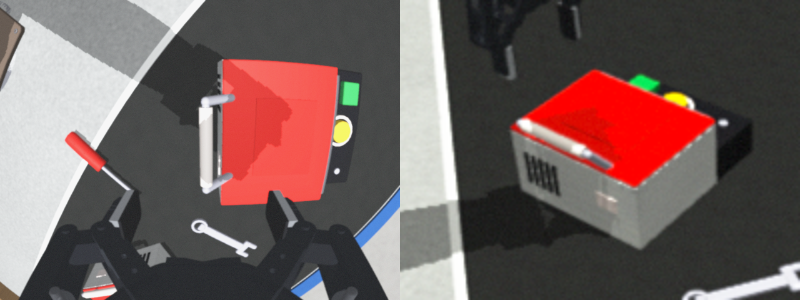

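The move was refused because the rows lacked a twist. The picture shows the gripper still above the handle, with its fingers either side of the bar's line. I send it again.

Emit:
step_arm([
  {"offset":[0,0.0035,0.025],"twist":0},
  {"offset":[0,0.0035,0.05],"twist":0},
  {"offset":[0,0.0035,0.075],"twist":0},
  {"offset":[0,0.0035,0.09],"twist":0},
  {"offset":[0,0.0035,0.102],"twist":0},
  {"offset":[0,0.0035,0.112],"twist":0},
  {"offset":[0,0.0035,0.112],"twist":0},
  {"offset":[0,0.0035,0.112],"twist":0},
])

```text
time: 2.3
eef_pos: [0.4861, 0.1584, 0.1238]
tcp_rot: [0.43, 0.903, 0.0, 0.0]
contact_force: [0.6, 0.1, 0.3]
opening: 0.994
finger_force: 0.0
```

```bash
python3 - <<'E'
from h import *
W=ctrl.read_camera("wrist"); S=ctrl.read_camera("side")
cv2.imwrite("pics/w3.png",np.hstack([cv2.resize(W,(400,300)),cv2.resize(S[120:270,160:360],(400,300))]))
off([.4857,.157,.122])
E
```

```text
off [-0.0005 -0.0015  0.0024] tooly yaw 39.05
```

View pics/w3.png

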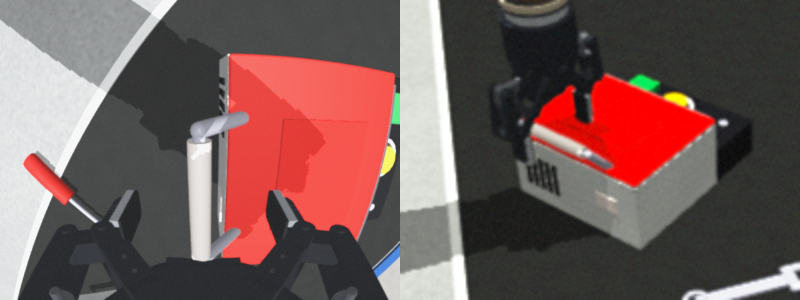

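In the wrist half the bar (x≈202) sits midway between the fingertips (125 and 278). I close the gripper.

Emit:
step_arm([
  {"offset":[0,0,0.001],"twist":0},
  {"offset":[0,0,0.001],"twist":0},
  {"offset":[0,0,0.001],"twist":0},
  {"offset":[0,0,0.001],"twist":0},
  {"offset":[0,0,0.001],"twist":0},
  {"offset":[0,0,0.001],"twist":0},
  {"offset":[0,0,0.001],"twist":0},
  {"offset":[0,0,0.001],"twist":0},
], gripper=0.0, grip_force=60)

```text
time: 3.2
eef_pos: [0.4846, 0.1571, 0.1221]
tcp_rot: [0.43, 0.903, -0.002, -0.001]
contact_force: [-3.7, -3.8, 4.1]
opening: 0.141
finger_force: 58.4
```

```bash
python3 -c "
import numpy as np
a=np.degrees(np.arctan2(40,170));r=np.hypot(170,40)
for t in np.arange(2.5,51,2.5):
    b=np.radians(a+t); print(t,round(170-r*np.cos(b),1),round(40-r*np.sin(b),1))
for b0 in (25,):
    b=np.radians(a+b0); o=170-r*np.cos(b),40-r*np.sin(b)
    for t in np.arange(27.5,51,2.5):
        b=np.radians(a+t); print('2nd',t,round(170-r*np.cos(b)-o[0],1),round(40-r*np.sin(b)-o[1],1))
"
```

```text
2.5 1.9 -7.4
5.0 4.1 -14.7
7.5 6.7 -21.8
10.0 9.5 -28.9
12.5 12.7 -35.8
15.0 16.1 -42.6
17.5 19.9 -49.3
20.0 23.9 -55.7
22.5 28.2 -62.0
25.0 32.8 -68.1
27.5 37.7 -74.0
30.0 42.8 -79.6
32.5 48.1 -85.1
35.0 53.7 -90.3
37.5 59.5 -95.2
40.0 65.5 -99.9
42.5 71.7 -104.3
45.0 78.1 -108.5
47.5 84.6 -112.4
50.0 91.4 -115.9
2nd 27.5 4.8 -5.9
2nd 30.0 9.9 -11.5
2nd 32.5 15.3 -17.0
2nd 35.0 20.9 -22.2
2nd 37.5 26.6 -27.1
2nd 40.0 32.7 -31.8
2nd 42.5 38.9 -36.2
2nd 45.0 45.2 -40.4
2nd 47.5 51.8 -44.3
2nd 50.0 58.5 -47.8
```

Emit:
step_arm([
  {"offset":[0,0.001,-0.004],"twist":0},
  {"offset":[0,0.003,-0.011],"twist":0},
  {"offset":[0,0.005,-0.018],"twist":0},
  {"offset":[0,0.0081,-0.0254],"twist":0},
  {"offset":[0,0.0111,-0.0324],"twist":0},
  {"offset":[0,0.0144,-0.0392],"twist":0},
  {"offset":[0,0.018,-0.046],"twist":0},
  {"offset":[0,0.0239,-0.0557],"twist":0},
  {"offset":[0,0.0282,-0.062],"twist":0},
  {"offset":[0,0.0328,-0.0681],"twist":0},
  {"offset":[0,0.0328,-0.0681],"twist":0},
])

```text
time: 4.3
eef_pos: [0.511, 0.1788, 0.1919]
tcp_rot: [0.43, 0.903, -0.001, -0.001]
contact_force: [-5.0, -3.2, 2.7]
opening: 0.142
finger_force: 58.8
```

```bash
python3 - <<'E'
from h import *
W=ctrl.read_camera("wrist"); S=ctrl.read_camera("side")
cv2.imwrite("pics/w4.png",np.hstack([cv2.resize(W,(400,300)),cv2.resize(S[120:270,160:360],(400,300))]))
E
```

```text
(no output)
```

View pics/w4.png

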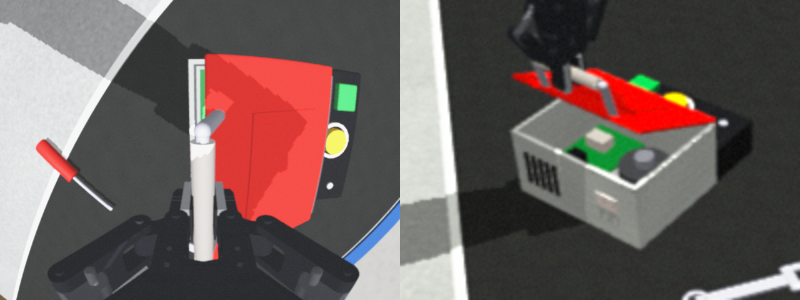

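The cover is up by about 25° and the bar is held firmly, and the side half shows the open casing. I carry on along the arc.

Emit:
step_arm([
  {"offset":[0,0.003,-0.004],"twist":0},
  {"offset":[0,0.0075,-0.009],"twist":0},
  {"offset":[0,0.0125,-0.0143],"twist":0},
  {"offset":[0,0.018,-0.0196],"twist":0},
  {"offset":[0,0.0238,-0.0247],"twist":0},
  {"offset":[0,0.0297,-0.0295],"twist":0},
  {"offset":[0,0.0358,-0.034],"twist":0},
  {"offset":[0,0.042,-0.0383],"twist":0},
  {"offset":[0,0.0485,-0.0424],"twist":0},
  {"offset":[0,0.054,-0.0454],"twist":0},
  {"offset":[0,0.0585,-0.0478],"twist":0},
  {"offset":[0,0.0585,-0.0478],"twist":0},
])

```text
time: 5.6
eef_pos: [0.5572, 0.2167, 0.2393]
tcp_rot: [0.43, 0.903, 0.001, 0.0]
contact_force: [-6.2, 0.5, 6.0]
opening: 0.143
finger_force: 59.1
```

Emit:
step_arm([
  {"offset":[0,0,0],"twist":0},
  {"offset":[0,0,0],"twist":0},
  {"offset":[0,0,0],"twist":0},
  {"offset":[0,0,0],"twist":0},
  {"offset":[0,0,0],"twist":0},
])

```text
time: 6.1
eef_pos: [0.5565, 0.2162, 0.2389]
tcp_rot: [0.43, 0.903, 0.0, -0.0]
contact_force: [-5.0, 0.8, 6.2]
opening: 0.143
finger_force: 59.1
```

```bash
python3 - <<'E'
from h import *
W=ctrl.read_camera("wrist"); S=ctrl.read_camera("side");T=ctrl.read_camera("top")
cv2.imwrite("pics/S5.png",S);cv2.imwrite("pics/T5.png",T);cv2.imwrite("pics/W5.png",W)
f=lambda a:cv2.resize(a,(400,300))
cv2.imwrite("pics/w5.png",np.vstack([np.hstack([f(W),f(S[120:270,160:360])]),np.hstack([f(T),f(T[180:360,60:300])])]))
s=ctrl.get_state();print(s["time"],s["eef_pos"],s["contact_force"],s["dq"].round(4))
h=np.array([.614,.263]);u=np.array([np.cos(np.radians(39.2)),np.sin(np.radians(39.2))])
d=(h-s["eef_pos"][:2])@u; z=s["eef_pos"][2]+.008-.0905; print(d,z,np.hypot(d,z),np.degrees(np.arctan2(z,d))-13.24)
E
```

```text
6.25 [0.5564779  0.21619494 0.23890561] [-5.54284116  0.46225624  5.83010687] [ 0.0015 -0.0007  0.0018  0.0002 -0.003   0.0008]
0.07415860621130198 0.15640561177558804 0.17309596838199012 51.392364328447734
```

View pics/w5.png

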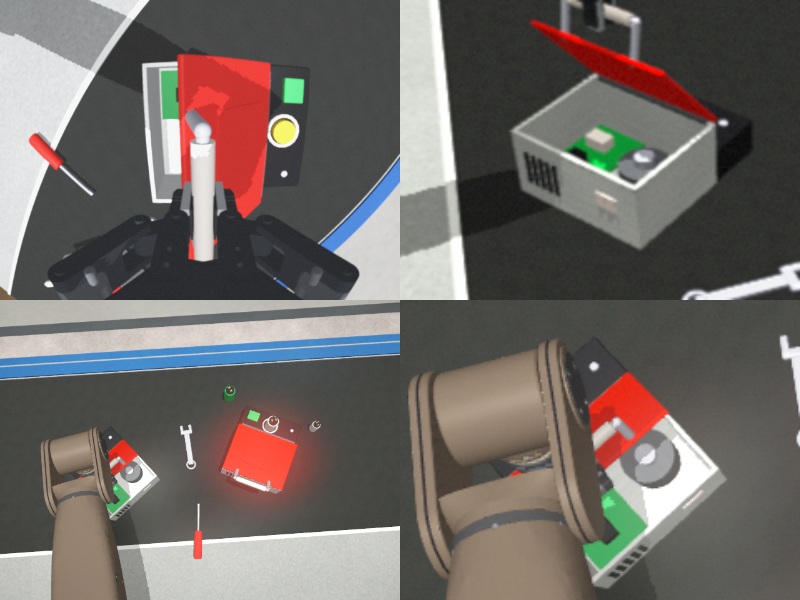

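The estimates give roughly 50–51°, with the plug and tools undisturbed and the right cover shut. As an independent check I triangulate the cover's front-left corner, at wrist (288,88) and side (226,131).

```bash
python3 - <<'E'
from h import *
W,S=cv2.imread("pics/W5.png"),cv2.imread("pics/S5.png");c,cs=ctrl.calibration("wrist"),ctrl.calibration("side")
b=blob(red(W),(250,70,460,360))[:,0].astype(float); p=b[np.argmin(b@[1,1])]
q=blob(red(S),(210,110,330,190))[:,0].astype(float); q=q[np.argmin(q@[1,1])]
P,e=tri(c,p,cs,q); u=np.array([np.cos(np.radians(39.2)),np.sin(np.radians(39.2))])
d=(np.array([.614,.263])-P[:2])@u; print(p,q,P,e,np.degrees(np.arctan2(P[2]-.0905,d))-2.1, np.hypot(d,P[2]-.0905))
E
```

```text
[286.  88.] [226. 130.] [0.48496306 0.2798353  0.20757702] 0.0016771814067594035 50.54823372902794 0.14728046121143146
```

The corner check gives 50.5° with a radius of 147 mm, against the expected 150 mm. The arm is still, so I hand the job in.

```bash
python3 -c "
from plant import ctrl
print(ctrl.sign_off())"
```

```text
the job is handed in; nothing more can be done
None
```

I raised the left unit's cover (the one with the yellow plug) to about 50.5° and handed the job in with the gripper still holding it there; the other cover stayed shut, and the plug, capacitor and tools stayed in place.

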